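# Take the rye roll off the cooling rack with the tongs

## Robot

A 6-joint arm with a two-finger parallel gripper is mounted at the origin on the work surface. World frame = base frame: x ahead of the robot, y to its left, z up, the work surface at z = 0. Lengths are in m, angles in rad, forces in N, time in s.
With the tool pointing down it reaches from about 0.325 to 0.775 m from the base axis. Payload 9.3 kg.
Tool frame: the origin (TCP) lies on the centre line of the jaws, within the pads' length; the fingertips stand 11 mm ahead of it and the grasp point (between the pads) lies 8 mm behind it; z points along the fingers, y is the line along which they close (so a half turn about z gives the same grasp; the last joint's range is limited). The gripper opens to 85 mm and grips with 20 to 120 N. Pads are 22 mm wide; open, the fingers measure 114 mm over their backs; the gripper's body (76 mm by 85 mm) begins 54 mm behind the grasp point. The pads swing forward as they close: fully open they stand 13 mm farther back than shut.
Start: joints at [1.191, 0.259, 0.021, 1.334, 0, 1.418], TCP at [0.124, 0.536, 0.208] pointing down, gripper open.
Joint ranges: [-3.04, 3.04], [-0.91, 1.82], [-1.04, 1.36], [-1.92, 1.95], [-1.52, 1.45], [-3.14, 3.14]. Speed limits (rad/s): [2.22, 2.22, 2.79, 3.14, 3.14, 3.14].

## Interface

Orientations are given as [roll, pitch, yaw] about the fixed x, y, z axes, in that order (R = Rz(yaw) Ry(pitch) Rx(roll)).
In Python, from bench import env gives the robot as it stands.
- The arm moves only by the tool nudge_tcp, called after "Request:" in YAML: its name, and indented under it one key for each argument. Schema: {"type":"object","properties":{"increments":{"type":"string"},"squeeze":{"type":"number"},"only":{"type":"string"},"quiet":{"type":"boolean"},"lines":{"type":"string"}},"required":["increments"],"additionalProperties":false}. increments is a string of 1 to 10 rows, one to a line, with the numbers parted by spaces; each row has 5 numbers: dx, dy, dz in units of 20 mm, then a turn about the tool's z in rad, then the finger opening in m; each row is the pose to reach, as a shift and turn from the pose commanded when the call began, along the tool's axes at that moment; what a row does not reach only later rows make up. A row lasts 1/8 s, in which the tool goes at most 0.0625 m and 0.188 rad, less where a joint would pass 70% of its speed; a pose out of reach is approached as far as the arm can. The fingers move at their own pace and stop on an object; squeeze is the grip in N (left out, the last holds). Time passes only in rows, so rows that do not move let the fingers close. The tool returns the time, the measured TCP pose, the force, the opening and the grip force at its end. only (a regular expression) keeps the lines of the reply that match it, lines (a string "A,B") keeps lines A to B, and quiet returns only ok. Input that does not fit is refused with a message, and nothing moves.
- env.state(): the state, without advancing time (a new reading comes with each control period).
- env.read_camera(name): name is "scene" or "side" or "wrist"; returns the picture (480x640x3 uint8, red, green, blue); there is no depth.
- env.camera_info(name): a dict with "mtx" (3x3 intrinsics, pixels), "rvec" (rotation vector, rad) and "tvec" (3), from world to camera coordinates, as OpenCV has them. Camera axes: x right, y down, z forward; pixel columns grow to the right and rows downward; lengths in m; the calibration is good to about 2 mm. A picture is of the moment at which its call begins: read the wrist's pose just before it. camera_info takes no time and is no camera call; for the wrist camera it gives the pose at the moment of the call.
- env.sign_off(): hands the job in; it is judged then, once.
The state is a dict: "t": time; "joints": joint angles; "dq": joint speeds; "joint_efforts": joint torques, N m; "ee_pos": TCP position; "tcp_rot": TCP orientation; "contact_force": force on the tool from outside, world axes, zero at the start; "ft_torque": the same for the moment, N m; "opening": finger opening in m; "gripper_force": force on a finger pad.
Only numpy, scipy, OpenCV 4.12 (cv2) and the standard library are available. Lean on these libraries where they do the work, as an engineer would, in place of code of your own. Each camera call takes 0.05 s, during which the arm holds its last target. There are 200 camera calls.

## Task

The rolls on the cooling rack are fresh from the oven: pick up the kitchen tongs, close them gently on the dark rye roll, lift it off the rack and bring it right way up over the middle of the white plate. Finish still holding it there in the tongs, a hand's breadth above the plate, so that I can lay a napkin under it. The gripper itself must not touch any bread, the roll must not be crushed, and the pale rolls, the plate and everything else on the counter stay where they are.

Things in the scene. Friction and masses are not known exactly. Their poses are not given: they have to be found in the camera images.
- tongs: spring tongs, steel with teal grip sleeves, 260 mm long, 130 g, lying flat, 26 mm high, arms side by side. Origin: on the underside, midway between the sleeves of the sprung-open arms; x towards the tips, y to the fixed arm, z up. Hinge pin 110 mm behind it (a ring reaches 32 mm farther). Sleeves: x -32 to 32 mm, 26 mm high, 60 mm over their outsides. Grip them from above, a finger on each outside
- tongs_jaw: the turning arm, on the tongs' -y side (the other is rigid with the tongs' frame). Origin on the hinge pin, underside; x to the tips. Pressing the sleeves together closes the tongs: each mm less across them brings the tips 2 mm nearer; 42 mm across leaves 58 mm between the tips. A spring opens them again (7 N at the sleeves when open, 11 N at 42 mm); half of any squeeze beyond it reaches the tips
- tongs_tip (a point): middle of the inner face of the fixed arm's cupped tip, 112 mm ahead of the tongs' origin when open, 115 mm when closed on a roll, and 13 mm above the underside. Tips: 34 mm long, 24 mm high, sprung open 95 mm apart (86 to 91 mm at their inturned ends, 103 mm outside)
- tongs_jaw_tip (a point): middle of the inner face of the turning arm's cupped tip
- rye_roll: the dark brown rye roll with a pale cross on its crown, round, 58 mm across and 42 mm high, 45 to 80 g, its crust dents if a tip of the tongs presses it with over 30 N, widest from 14 to 21 mm up. Origin: centre of its flat underside, z up. It lies on the cooling rack in one of three places in a row
- rye_roll_mid (a point): point on the rye roll's axis at its widest, 18 mm above its underside: where the tongs should take it
- wheat_roll_a: a golden wheat roll of the same size and shape on the rack; origin: centre of its underside
- wheat_roll_b: the other golden wheat roll, likewise. Neighbouring rolls lie at least 90 mm apart, centre to centre, in a row along the rack's y axis
- rack: wire cooling rack standing fast on the counter, 200 mm (x) by 340 mm (y), wire tops 30 mm above the counter. Origin: on the counter under its centre
- plate: empty white dinner plate, 200 mm across, 20 mm high, loose. Origin: centre of its underside. Tongs and plate lie on either side of the rack, now one way, now the other
- jam_jar: amber jar with a red lid, 68 mm across, 95 mm high, loose, beyond the rack; origin: centre of the underside
- mug: blue mug, 82 mm across, 92 mm high, loose, beyond the rack; origin: centre of the underside
- pepper_mill: dark wooden pepper mill, 54 mm across, 148 mm high, loose, beyond the rack; origin: centre of the underside
- butter_dish: white covered butter dish, 110 by 165 mm, 68 mm high, loose, beyond the rack; origin: centre of the underside

How it is judged:
By the outcome, as a careful person would: the job done as asked, in the order asked, and still so for the second after the job is handed in, while the arm keeps its last pose, push and grip.
It also fails if it takes over 48 s, if anything falls off the work surface, if the arm or the gripper's body presses on something with over 40 N, if the wrist force passes 120 N, or if a joint passes its speed limit or range.

## Working session

There is one attempt and no reset: what is moved stays moved. The work goes in short steps, Python scripts to look and compute and a tool call to move; the robot and the scene stay as the last step left them, time stands still between calls to the robot, and variables do not carry over. Pictures are saved under pics/ and viewed, at most 11 in all, crops included, and the job is handed in when it is done.

```bash
ls; mkdir -p pics; python3 - <<'E'
from bench import env
import cv2,numpy as np
print(env.state())
for n in("scene","side"):
    im=env.read_camera(n); cv2.imwrite(f"pics/{n}0.png",im[:,:,::-1]); c=env.camera_info(n)
    R=cv2.Rodrigues(np.array(c["rvec"]))[0]; print(n,c["mtx"],-R.T@np.array(c["tvec"]).ravel())
E
```

```text
bench.py
pics
{'t': 0.0, 'joints': array([1.19137376e+00, 2.59198882e-01, 2.07749712e-02, 1.33371651e+00,
       7.87933837e-06, 1.41820368e+00]), 'dq': array([-0.00067616,  0.00054143,  0.00047544, -0.00159303, -0.00012442,
        0.00133685]), 'joint_efforts': array([ 1.68415016e-03, -5.55646956e+01,  3.44524169e+01,  1.37881355e-02,
       -2.24034561e-04,  8.69161255e-06]), 'ee_pos': array([0.123571  , 0.53561948, 0.20716776]), 'tcp_rot': array([-3.14026537e+00, -2.12092290e-04,  2.91476259e+00]), 'contact_force': array([-0.41763478, -0.19743939,  0.69265147]), 'ft_torque': array([0.01694979, 0.00107707, 0.03567044]), 'gripper_force': 0.0, 'opening': 0.0850457184509273}
scene [[442.86226725   0.         324.27107344]
 [  0.         442.86226725 238.08684341]
 [  0.           0.           1.        ]] [1.28512255 0.20144096 0.94093349]
side [[472.93855426   0.         318.52515297]
 [  0.         472.93855426 240.28741104]
 [  0.           0.           1.        ]] [0.44204015 0.88802294 0.79389152]
```
View pics/scene0.png

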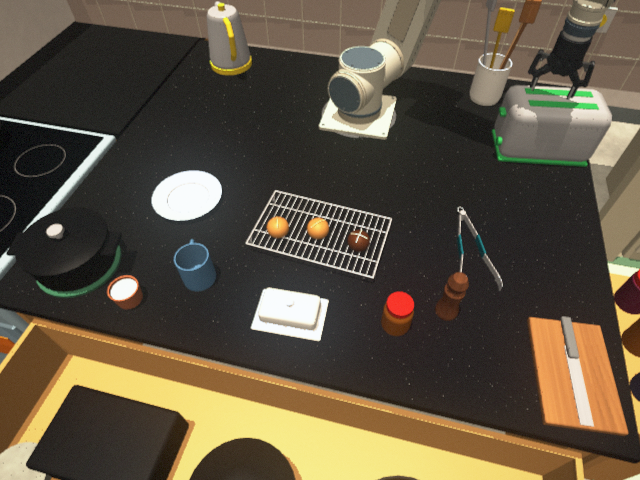

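View pics/side0.png

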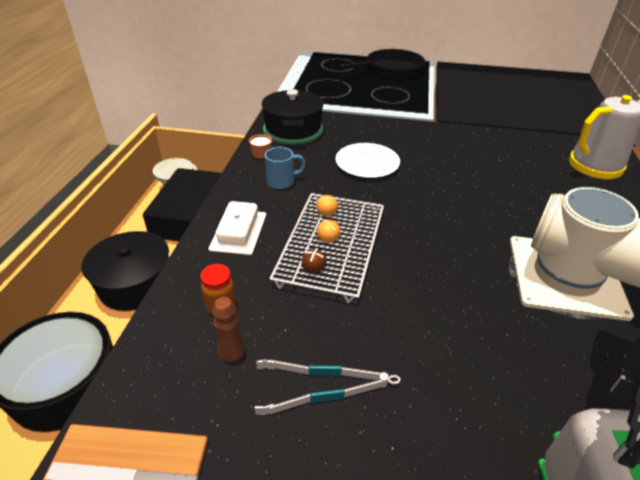

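Scene view: the rye roll is at (358,238), nearest the tongs. The wheat rolls are at (278,227) and (318,229), the plate at (187,195), the tongs' hinge at (461,211) with tips towards +x, and the mill at (453,295) close to the tips. The side view agrees: tongs ring (393,380), tips (262,364) and (262,410), rye (313,261), plate (368,160).

```bash
cat > h.py <<'E'
import cv2,numpy as np
from bench import env
def cam(n):
    c=env.camera_info(n); R=cv2.Rodrigues(np.array(c["rvec"]))[0]; t=np.array(c["tvec"]).ravel(); return np.array(c["mtx"]),R,t
def ray(C,p):
    K,R,t=C; d=R.T@np.linalg.solve(K,[p[0],p[1],1.]); return -R.T@t,d/np.linalg.norm(d)
def plane(C,p,z):
    o,d=ray(C,p); return o+d*(z-o[2])/d[2]
def tri(rs):
    A=sum(np.eye(3)-np.outer(d,d) for o,d in rs); b=sum((np.eye(3)-np.outer(d,d))@o for o,d in rs); return np.linalg.solve(A,b)
def blobs(m,amin):
    n,l,s,c=cv2.connectedComponentsWithStats(m.astype(np.uint8)*255); return [(c[i],s[i],l==i) for i in range(1,n) if s[i,4]>=amin]
E
python3 - <<'E'
from h import *
for n in("scene","side"):
    im=cv2.imread(f"pics/{n}0.png"); h=cv2.cvtColor(im,cv2.COLOR_BGR2HSV); H,S,V=[h[...,i].astype(int) for i in range(3)]; C=cam(n)
    print(n)
    for nm,m,a,z in [("teal",(H>82)&(H<100)&(S>120)&(V>50),30,.018),("wheat",(H>10)&(H<24)&(S>140)&(V>150),100,.05),("brown",((H<12)|(H>172))&(S>90)&(V>25)&(V<140),60,.05),("white",(S<45)&(V>170),700,.02),("blue",(H>100)&(H<115)&(S>100)&(V>50),300,.046)]:
        for c,s,l in blobs(m,a):
            p=plane(C,c,z)
            if .2<p[0]<.95 and abs(p[1])<.6: print(nm,c.round(1),s,p.round(4))
E
```

```text
scene
teal [460.5 243.9] [458 235   6  19  53] [0.5104 0.3728 0.018 ]
teal [480.4 243. ] [476 234  10  19  69] [0.4953 0.4234 0.018 ]
wheat [277. 226.] [267 216  21  20 300] [ 0.5913 -0.1034  0.05  ]
wheat [317.5 227.3] [307 218  22  19 288] [0.5702 0.0008 0.05  ]
brown [358.1 241.9] [347 230  23  22 278] [0.5926 0.1135 0.05  ]
brown [450.8 298.4] [435 272  34  49 855] [0.7045 0.354  0.05  ]
brown [131.  300.3] [112 281  31  29 284] [ 0.8855 -0.3637  0.05  ]
brown [396.4 313. ] [383 299  31  20 106] [0.7721 0.2374 0.05  ]
white [186.3 195.1] [ 152  170   70   51 2728] [ 0.5189 -0.4031  0.02  ]
white [318.8 235. ] [ 246  190  146   88 1304] [0.5712 0.0043 0.02  ]
white [290.1 312.5] [ 251  287   78   54 2680] [ 0.8128 -0.0031  0.02  ]
side
teal [324.7 370.2] [309 365  32  11 281] [0.5151 0.3757 0.018 ]
teal [326.8 395.4] [311 389  33  14 321] [0.5023 0.4271 0.018 ]
wheat [326.4 204.1] [316 195  22  18 268] [ 0.5947 -0.1032  0.05  ]
wheat [328. 230.] [317 220  23  20 302] [0.5729 0.0011 0.05  ]
wheat [131.7 448.6] [  52  424  155   51 5531] [0.7876 0.5965 0.05  ]
brown [258.3 149. ] [248 133  25  27 226] [ 0.8483 -0.3417  0.05  ]
brown [313.7 263.1] [302 249  25  25 337] [0.5851 0.1234 0.05  ]
brown [215.8 282.1] [200 262  34  44 198] [0.7823 0.2233 0.05  ]
brown [227.6 332.2] [ 205  296   40   66 1403] [0.7133 0.3479 0.05  ]
white [367.4 159.5] [ 336  143   64   34 1734] [ 0.515  -0.3976  0.02  ]
white [331.2 252.5] [ 270  193  113  104 1162] [0.5564 0.0478 0.02  ]
white [237.9 226.6] [ 209  201   57   53 1647] [ 0.8081 -0.0027  0.02  ]
blue [280.2 166.8] [265 148  39  40 955] [ 0.7595 -0.2625  0.046 ]
```

Careful with the scale: shifts go in units of 20 mm. That gives: -0.404 m is -20.2, -0.046 m is -2.3.

Request:
nudge_tcp:
  increments: "-20.2 -2.3 0 -0.477 0.085\n-20.2 -2.3 0 -0.477 0.085\n-20.2 -2.3 0 -0.477 0.085\n-20.2 -2.3 0 -0.477 0.085\n-20.2 -2.3 0 -0.477 0.085\n-20.2 -2.3 0 -0.477 0.085\n-20.2 -2.3 0 -0.477 0.085\n-20.2 -2.3 0 -0.477 0.085\n-20.2 -2.3 0 -0.477 0.085\n-20.2 -2.3 0 -0.477 0.085"
  squeeze: 30

```text
t: 1.35
ee_pos: [0.5059, 0.4008, 0.208]
tcp_rot: [3.141, -0.0, -2.89]
contact_force: [-0.3, 0.2, -0.7]
opening: 0.0853
gripper_force: 0.0
```

```bash
python3 - <<'E'
from h import *
C=cam("wrist"); im=env.read_camera("wrist"); cv2.imwrite("pics/w1.png",im[:,:,::-1]); s=env.state(); print(s["t"],s["ee_pos"],s["tcp_rot"],s["dq"].round(3)); print(C[0],-C[1].T@C[2],C[1][2])
np.savez("w1.npz",K=C[0],R=C[1],t=C[2])
E
```

```text
1.4 [0.50589031 0.40087836 0.20811667] [ 3.14146250e+00  1.71563985e-04 -2.88994320e+00] [-0.001 -0.002  0.005 -0.002  0.    -0.001]
[[403.72889192   0.         319.06770561]
 [  0.         403.72889192 238.97634271]
 [  0.           0.           1.        ]] [0.43602392 0.38240654 0.37409263] [ 0.2734521   0.07040421 -0.95930558]
```

View pics/w1.png

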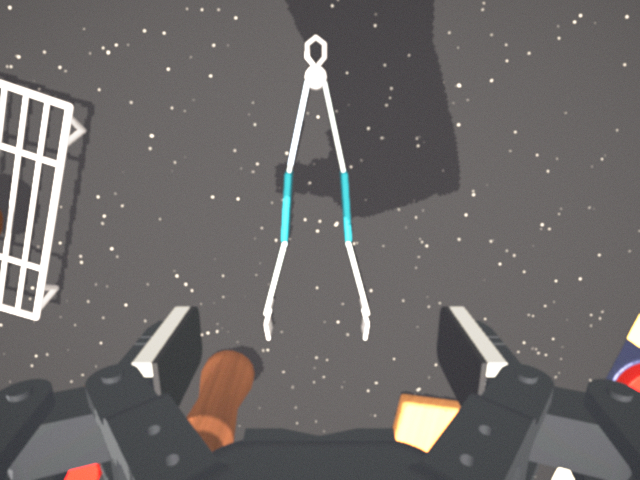

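The wrist view shows the tongs well aligned with the tool: hinge pin at (315,77), sleeves around (287,207) and (346,207), tips at (268,325) and (365,325). The mill is at (220,400).

```bash
python3 - <<'E'
from h import *
d=np.load("w1.npz"); C=(d["K"],d["R"],d["t"])
im=cv2.imread("pics/w1.png"); h=cv2.cvtColor(im,cv2.COLOR_BGR2HSV); H,S,V=[h[...,i].astype(int) for i in range(3)]
P=[]
for c,s,l in blobs((H>82)&(H<100)&(S>120)&(V>50),200):
    p=plane(C,c,.024); P.append(p); print("sleeve",c,s,p.round(4)); 
    e=[plane(C,q,.026) for q in [(s[0]+s[2]/2,s[1]),(s[0]+s[2]/2,s[1]+s[3])]]; print(np.linalg.norm(e[1]-e[0]))
pin=plane(C,(315,77),.026); tips=[plane(C,q,.02) for q in [(268,325),(365,325)]]
mid=(P[0]+P[1])/2; print("mid",mid,"pin",pin,"tips",tips)
v=mid-pin; print("len",np.hypot(*v[:2]),"yaw",np.arctan2(v[1],v[0])); v=sum(tips)/2-pin; print(np.hypot(*v[:2]),np.arctan2(v[1],v[0]), np.linalg.norm(tips[0]-tips[1]))
o=pin[:2]+.11*v[:2]/np.hypot(*v[:2]); print("origin",o)
E
```

```text
sleeve [286.09505703 206.12547529] [281 173  12  69 526] [0.5138 0.3724 0.024 ]
0.06183089646836556
sleeve [345.72708758 204.44602851] [340 172  12  69 491] [0.4992 0.4229 0.024 ]
0.06173792832040747
mid [0.50651217 0.39765932 0.024     ] pin [0.40462759 0.37093203 0.026     ] tips [array([0.63409031, 0.38197292, 0.02      ]), array([0.61048792, 0.47359935, 0.02      ])]
len 0.10533193544201899 yaw 0.25654847991229746
0.22496428207899127 0.25549569800638566 0.09461752061428091
origin [0.51105679 0.39873178]
```

Request:
nudge_tcp:
  increments: "-0.1 -0.15 3 -0.004 0.085\n-0.1 -0.15 6 -0.004 0.085\n-0.1 -0.15 8.5 -0.004 0.085\n-0.1 -0.15 9.5 -0.004 0.085\n-0.1 -0.15 9.75 -0.004 0.085\n-0.1 -0.15 9.75 -0.004 0.07\n-0.1 -0.15 9.75 -0.004 0.06\n-0.1 -0.15 9.75 -0.004 0.05\n-0.1 -0.15 9.75 -0.004 0.05\n-0.1 -0.15 9.75 -0.004 0.05"
  squeeze: 30

```text
t: 2.65
ee_pos: [0.5097, 0.3978, 0.013]
tcp_rot: [3.141, 0.0, -2.887]
contact_force: [0.3, -0.4, -0.1]
opening: 0.0499
gripper_force: 0.0
```

```bash
python3 - <<'E'
from h import *
a=env.read_camera("wrist");b=env.read_camera("side"); print(env.state()["gripper_force"],env.state()["opening"])
cv2.imwrite("pics/c2.png",np.hstack([cv2.resize(a,(400,300)),cv2.resize(b[300:450,200:400],(400,300))])[:,:,::-1])
E
```

```text
0.0 0.049976884046841336
```

View pics/c2.png

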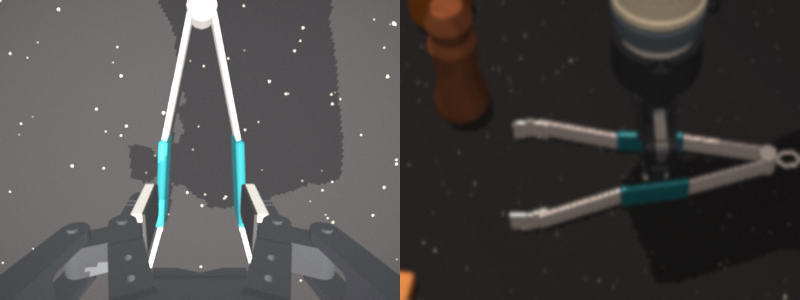

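The wrist half shows the pads beside the sleeves, at about (145,210) and (257,215). The side half shows the tips still as wide apart as before, so I want a closer look at the fingers.

```bash
python3 - <<'E'
from h import *
b=env.read_camera("side").copy(); w=env.read_camera("wrist").copy(); s=env.state(); from scipy.spatial.transform import Rotation as Ro
R=Ro.from_euler("xyz",s["tcp_rot"]).as_matrix()
def pr(n,q):
    C=cam(n); v=C[0]@(C[1]@(s["ee_pos"]+R@np.array(q))+C[2]); return v[:2]/v[2]
for q in [(0,.025,0.011),(0,-.025,0.011),(0,.025,-.02),(0,-.025,-.02)]:
    print(q,pr("side",q).round(1),pr("wrist",q).round(1))
x=np.clip(b[310:430,240:400].astype(float)*1.8,0,255).astype(np.uint8)
cv2.imwrite("pics/c3.png",np.vstack([cv2.resize(x,(440,330),interpolation=3),cv2.resize(w[200:460,200:640][:, :],(440,260))])[:,:,::-1])
E
```

```text
(0, 0.025, 0.011) [326.5 397.6] [373. 280.]
(0, -0.025, 0.011) [324.3 374.1] [266.9 279.9]
(0, 0.025, -0.02) [326.9 388.4] [383.  309.6]
(0, -0.025, -0.02) [324.6 364.7] [257.3 309.5]
```

View pics/c3.png

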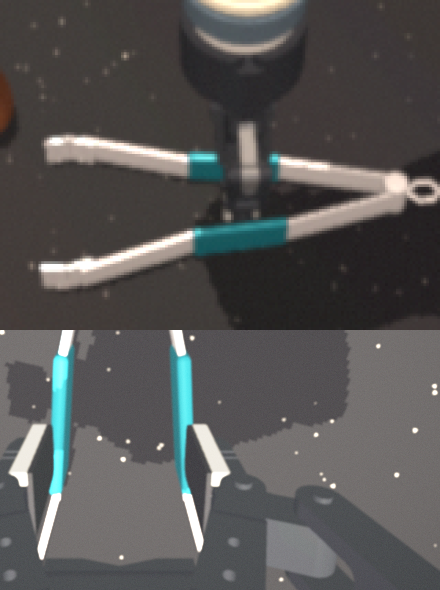

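The near finger's tip ends at about (240,215) in the upper crop and leaves the near sleeve uncovered. So the fingers sit just above the sleeves, consistent with zero grip force. I'll open and go down 10 mm, which is safe whichever way the finger offset is read, then check.

Converted, 0.01 m is 0.5, 0.008 m is 0.4.

Request:
nudge_tcp:
  increments: "0 0 0 0 0.085\n0 0 0 0 0.085\n0 0 0 0 0.085\n0 0 0 0 0.085\n0 0 0.2 0 0.085\n0 0 0.4 0 0.085\n0 0 0.5 0 0.085\n0 0 0.5 0 0.085"

```text
t: 3.85
ee_pos: [0.5096, 0.3978, 0.0025]
tcp_rot: [-3.141, -0.0, -2.887]
contact_force: [0.4, 0.1, 0.2]
opening: 0.0851
gripper_force: 0.0
```

```bash
python3 - <<'E'
from h import *
b=env.read_camera("side").copy(); w=env.read_camera("wrist").copy()
C=cam("side"); s=env.state()
from scipy.spatial.transform import Rotation as Ro
R=Ro.from_euler("xyz",s["tcp_rot"]).as_matrix()
for y in(.0425,-.0425,.057,-.057):
  for z in (.011,-.002,-.02,-.03):
    v=C[0]@(C[1]@(s["ee_pos"]+R@np.array([0,y,z]))+C[2]); v=v[:2]/v[2]; print(y,z,((v-[260,330])*[5,5]).round())
x=np.clip(b[330:430,260:400].astype(float)*1.8,0,255).astype(np.uint8)
cv2.imwrite("pics/c4.png",cv2.resize(x,(700,500),interpolation=3)[:,:,::-1]); cv2.imwrite("pics/w4.png",w[:,:,::-1])
E
```

```text
0.0425 0.011 [336. 396.]
0.0425 -0.002 [336. 377.]
0.0425 -0.02 [338. 351.]
0.0425 -0.03 [338. 336.]
-0.0425 0.011 [317. 196.]
-0.0425 -0.002 [318. 177.]
-0.0425 -0.02 [319. 150.]
-0.0425 -0.03 [319. 135.]
0.057 0.011 [339. 433.]
0.057 -0.002 [340. 414.]
0.057 -0.02 [341. 388.]
0.057 -0.03 [342. 373.]
-0.057 0.011 [314. 165.]
-0.057 -0.002 [315. 146.]
-0.057 -0.02 [316. 119.]
-0.057 -0.03 [316. 103.]
```

View pics/c4.png

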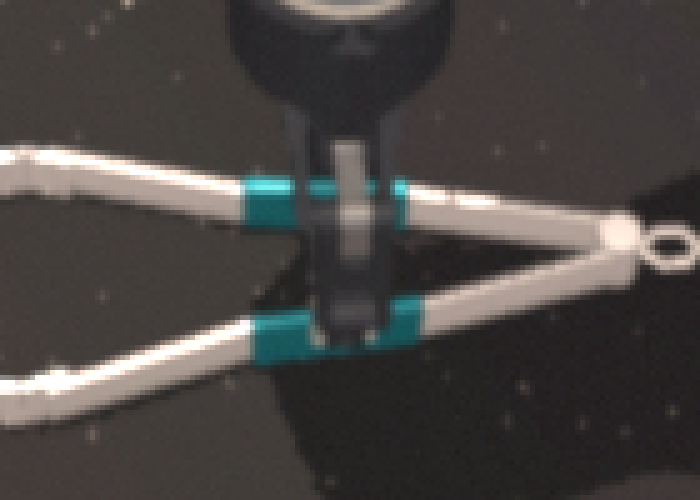

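The near fingertip ends at about (345,345) in the crop, which puts it near z≈0.027, level with the sleeve tops. That is 20 mm or more higher than the nominal offset. I'll go down further in small steps while watching the force.

Converted, 0.006 m is 0.3, 0.003 m is 0.15.

Request:
nudge_tcp:
  increments: "0 0 0.15 0 0.085\n0 0 0.3 0 0.085\n0 0 0.3 0 0.085"

```text
t: 4.32
ee_pos: [0.5095, 0.3977, -0.0036]
tcp_rot: [-3.141, -0.001, -2.887]
contact_force: [-0.7, -0.1, -0.1]
opening: 0.0851
gripper_force: 0.0
```

Request:
nudge_tcp:
  increments: "0 0 0.15 0 0.085\n0 0 0.3 0 0.085\n0 0 0.3 0 0.085"

```text
t: 4.7
ee_pos: [0.5095, 0.3977, -0.0096]
tcp_rot: [-3.141, -0.001, -2.887]
contact_force: [0.4, -0.3, -0.7]
opening: 0.0847
gripper_force: 0.0
```

Request:
nudge_tcp:
  increments: "0 0 0 0 0.07\n0 0 0 0 0.07\n0 0 0 0 0.055\n0 0 0 0 0.055\n0 0 0 0 0.055"

```text
t: 5.32
ee_pos: [0.5101, 0.3982, -0.0083]
tcp_rot: [3.141, 0.002, -2.887]
contact_force: [-0.6, -0.3, 4.7]
opening: 0.0552
gripper_force: 9.3
```

Converted, -0.02 m is -1, -0.03 m is -1.5.

Request:
nudge_tcp:
  increments: "0 0 -0.1 0 0.05\n0 0 -0.1 0 0.05\n0 0 -0.1 0 0.05\n0 0 -1 0 0.05\n0 0 -1.5 0 0.05\n0 0 -1.5 0 0.05"
  squeeze: 40

```text
t: 6.08
ee_pos: [0.5101, 0.3981, 0.0214]
tcp_rot: [3.141, 0.001, -2.887]
contact_force: [0.1, 0.5, -1.3]
opening: 0.0501
gripper_force: 8.5
```

```bash
python3 - <<'E'
from h import *
b=env.read_camera("side").copy(); w=env.read_camera("wrist").copy(); C=cam("wrist"); np.savez("w5.npz",K=C[0],R=C[1],t=C[2]); print(env.state()["gripper_force"])
cv2.imwrite("pics/w5.png",w[:,:,::-1])
x=np.clip(b[300:430,230:410].astype(float)*1.6,0,255).astype(np.uint8)
cv2.imwrite("pics/c5.png",np.hstack([cv2.resize(x,(400,289),interpolation=3),cv2.resize(w,(385,289))])[:,:,::-1])
E
```

```text
8.544991826929618
```

View pics/c5.png

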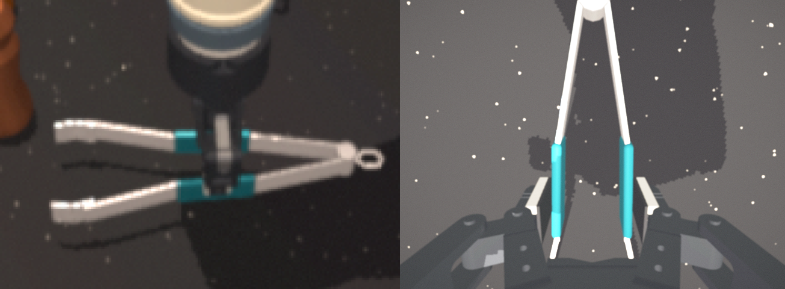

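The tongs are held and off the counter (weight −1.3 N). The tips are at about (60,130) and (57,210) in the left crop, now closer together, and the pads sit outside the sleeves.

```bash
python3 - <<'E'
from h import *
d=np.load("w5.npz"); C=(d["K"],d["R"],d["t"])
im=cv2.imread("pics/w5.png"); h=cv2.cvtColor(im,cv2.COLOR_BGR2HSV); H,S,V=[h[...,i].astype(int) for i in range(3)]
T=np.array([.5101,.3981]); th=-2.887+np.pi; ux=np.array([np.cos(th),np.sin(th)]); uy=np.array([-ux[1],ux[0]])
f=lambda p:(round((p[:2]-T)@ux,4),round((p[:2]-T)@uy,4))
m=(S<40)&(V>180); m[30:]=0
for c,s,l in blobs(m,100): print("pin",c,s,f(plane(C,c,.056)))
P=[]
for c,s,l in blobs((H>82)&(H<100)&(S>120)&(V>50),200): p=plane(C,c,.05);print("sl",c,s,f(p))
# tips in side view
im=cv2.imread("pics/side0.png"); S_=cam("side")
b=env.read_camera("side"); g=b[:, :, ::-1]; hs=cv2.cvtColor(np.ascontiguousarray(g),cv2.COLOR_BGR2HSV); m=(hs[...,1]<60)&(hs[...,2]>75); m[:340]=0;m[420:]=0;m[:,:245]=0;m[:,410:]=0
for c,s,l in blobs(m,60):
    xs=np.where(l)[1]; e=l&(np.arange(640)<xs.min()+14)[None]; q=np.argwhere(e).mean(0)[::-1]; print("arm",s,q,"tip region",f(plane(S_,q,.043)), "end",f(plane(S_,(xs.min(),q[1]),.043)))
# rack & rolls refine
for n in("scene","side"):
    C=cam(n); h=cv2.cvtColor(env.read_camera(n),cv2.COLOR_RGB2HSV); H,S,V=[h[...,i].astype(int) for i in range(3)]
    for c,s,l in blobs(((H<12)|(H>172))&(S>90)&(V>25)&(V<140),60):
        p=plane(C,c,.05)
        if abs(p[1]-.118)<.03 and abs(p[0]-.59)<.04:
            x,y,w,hh=s[:4]; print(n,s,plane(C,(x+w/2-.5,y+hh/2-.5),.05))
E
```

```text
pin [321.24559409  14.83740762] [ 290    0   63   30 1759] (np.float64(-0.1022), np.float64(-0.0))
sl [262.20782473 312.57402191] [ 251  228   24  167 3195] (np.float64(-0.0042), np.float64(-0.0218))
sl [375.98311727 310.63400663] [ 365  228   24  168 3317] (np.float64(-0.005), np.float64(0.0205))
arm [254 353  55  15 474] [260.85123967 357.99173554] tip region (np.float64(0.1187), np.float64(-0.0407)) end (np.float64(0.1315), np.float64(-0.0415))
arm [327 353   7  19 101] [330.16831683 362.20792079] tip region (np.float64(-0.0105), np.float64(-0.0231)) end (np.float64(-0.0046), np.float64(-0.0235))
arm [342 360  61  27 769] [349.4787234  371.59042553] tip region (np.float64(-0.0441), np.float64(-0.0006)) end (np.float64(-0.0304), np.float64(-0.0015))
arm [253 381  58  19 508] [259.8515625 394.40625  ] tip region (np.float64(0.1189), np.float64(0.0354)) end (np.float64(0.1309), np.float64(0.0346))
scene [347 230  23  22 271] [0.58824361 0.11246215 0.05      ]
```

Converted, -0.15 m is -7.5, -0.04 m is -2.

Request:
nudge_tcp:
  increments: "0 0 -3 0 0.05\n0 0 -5.5 0 0.05\n-0.2 -2 -7.5 0.1 0.05\n-0.2 -4.5 -7.5 0.2 0.05\n-0.2 -6.5 -7.5 0.255 0.05\n-0.2 -7.2 -7.5 0.255 0.05\n-0.2 -7.2 -7.5 0.255 0.05\n-0.2 -7.2 -7.5 0.255 0.05"

```text
t: 7.32
ee_pos: [0.5495, 0.2605, 0.1706]
tcp_rot: [3.141, -0.0, -3.141]
contact_force: [-0.6, 0.5, -0.3]
opening: 0.0503
gripper_force: 8.5
```

```bash
python3 - <<'E'
from h import *
C=cam("wrist"); w=env.read_camera("wrist").copy(); np.savez("w6.npz",K=C[0],R=C[1],t=C[2]); s=env.state(); print(s["dq"].round(3),s["gripper_force"])
cv2.imwrite("pics/w6.png",w[:,:,::-1])
rs=[]
for n,c in(("scene",(358,240.5)),("side",(314,261))): rs.append(ray(cam(n),c))
print(tri(rs))
E
```

```text
[ 0.002 -0.     0.001  0.    -0.003 -0.001] 8.547531684162095
[0.58616736 0.11248717 0.04665787]
```

View pics/w6.png

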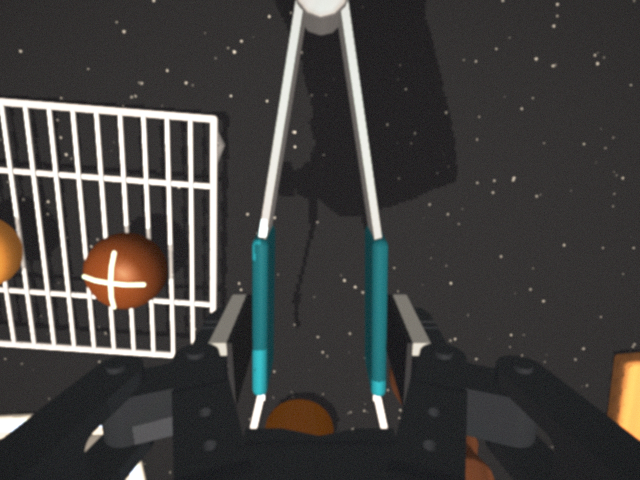

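The rye roll is clearly visible, with its silhouette spanning columns 82–167 and rows 233–309 and its cross centre at (113,281). The tongs are held straight, with tips ahead out of sight.

```bash
python3 - <<'E'
from h import *
d=np.load("w6.npz"); C=(d["K"],d["R"],d["t"])
print("crown",plane(C,(113,281.5),.072))
im=cv2.imread("pics/w6.png"); h=cv2.cvtColor(im,cv2.COLOR_BGR2HSV); H,S,V=[h[...,i].astype(int) for i in range(3)]
m=((H<12)|(H>172))&(S>90)&(V>30); m[:,200:]=0; m=cv2.morphologyEx(m.astype(np.uint8),cv2.MORPH_CLOSE,np.ones((9,9)))
for c,s,l in blobs(m,800): print(c,s,plane(C,c,.052),plane(C,(s[0]+s[2]/2,s[1]+s[3]/2),.05))
c=[plane(C,q,.03) for q in[(216,119),(2,100),(172,354),(212,305)]];print(c)
print("pin",plane(C,(322,-5),.17+.0083+.026))
E
```

```text
crown [0.58661496 0.11467181 0.072     ]
[124.83356615 270.32428657] [  82  233   85   77 5011] [0.58581706 0.11389269 0.052     ] [0.58752994 0.11248623 0.05      ]
[array([0.47658199, 0.18481997, 0.03      ]), array([0.46364608, 0.03189079, 0.03      ]), array([0.67129392, 0.13298181, 0.03      ]), array([0.62489041, 0.17096736, 0.03      ])]
pin [0.44251414 0.26067979 0.2043    ]
```

Request:
nudge_tcp:
  increments: "1.5 -2.5 0 0 0.05\n2.75 -5 0 0 0.05\n4 -7 2 0 0.05\n4 -7.3 4 0 0.05\n4 -7.3 4 0 0.05\n4 -7.3 4 0 0.05"

```text
t: 8.12
ee_pos: [0.4706, 0.1145, 0.092]
tcp_rot: [3.141, 0.001, -3.141]
contact_force: [0.7, 0.1, -0.1]
opening: 0.0504
gripper_force: 8.5
```

```bash
python3 - <<'E'
from h import *
a=env.read_camera("scene");b=env.read_camera("side"); print(env.state()["gripper_force"])
f=lambda x:cv2.resize(np.clip(x.astype(float)*1.5,0,255).astype(np.uint8),(400,400),interpolation=3)
cv2.imwrite("pics/c7.png",np.hstack([f(a[180:280,300:400]),f(b[190:310,260:380])])[:,:,::-1])
E
```

```text
8.54993625485804
```

View pics/c7.png

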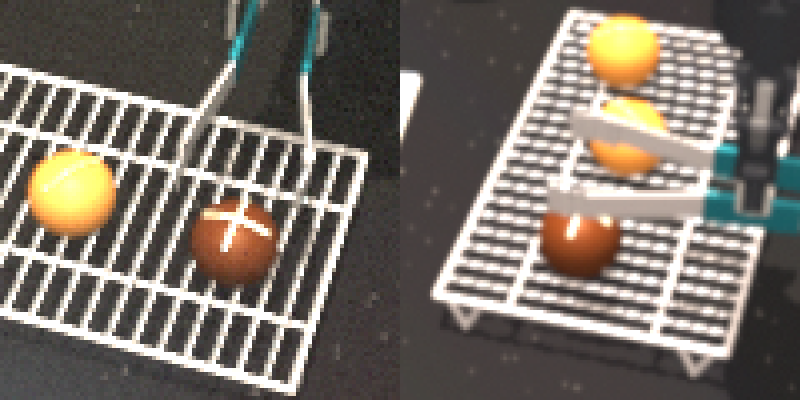

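The scene crop shows tip ends at about (185,190) and (305,200), straddling the rye roll at (235,240). In the side crop the tip ends are at (578,125) and (553,195), above the roll's columns 540–618.

```bash
python3 - <<'E'
from h import *
for n,ps in(("scene",[(346.2,226),(376.2,229)]),("side",[(313.4,227),(305.9,248)])):
    C=cam(n); q=[plane(C,p,.113) for p in ps]; print(n,q,sum(q)/2)
E
```

```text
scene [array([0.60026492, 0.08206718, 0.113     ]), array([0.5923156 , 0.15466391, 0.113     ])] [0.59629026 0.11836555 0.113     ]
side [array([0.59608471, 0.07213896, 0.113     ]), array([0.5984075 , 0.14534938, 0.113     ])] [0.59724611 0.10874417 0.113     ]
```

Request:
nudge_tcp:
  increments: "-0.15 0 1.5 0 0.05\n-0.15 0 2.75 0 0.05\n-0.15 0 3.2 0 0.05\n-0.15 0 3.2 0 0.05\n-0.15 0 3.2 0 0.05"
  squeeze: 30

```text
t: 8.85
ee_pos: [0.4734, 0.1137, 0.0278]
tcp_rot: [3.141, 0.002, 3.141]
contact_force: [0.9, 0.3, -1.3]
opening: 0.0501
gripper_force: 8.5
```

Request:
nudge_tcp:
  increments: "0 0 0 0 0.047\n0 0 0 0 0.044\n0 0 0 0 0.042\n0 0 0 0 0.04\n0 0 0 0 0.038\n0 0 0 0 0.036\n0 0 0 0 0.036\n0 0 0 0 0.036"
  squeeze: 30

```text
t: 9.85
ee_pos: [0.4727, 0.1135, 0.0268]
tcp_rot: [3.142, 0.0, 3.141]
contact_force: [1.2, 0.5, -1.2]
opening: 0.0407
gripper_force: 30.3
```

Converted, -0.03 m is -1.5, -0.1 m is -5.

Request:
nudge_tcp:
  increments: "0 0 0 0 0.034\n0 0 0 0 0.034\n0 0 -0.5 0 0.034\n0 0 -1.5 0 0.034\n0 0 -2.5 0 0.034\n0 0 -3.5 0 0.034\n0 0 -4.5 0 0.034\n0 0 -5 0 0.034\n0 0 -5 0 0.034\n0 0 -5 0 0.034"
  squeeze: 36

```text
t: 11.1
ee_pos: [0.4722, 0.1135, 0.1261]
tcp_rot: [-3.142, -0.001, 3.141]
contact_force: [0.5, -0.6, -1.6]
opening: 0.0404
gripper_force: 37.8
```

```bash
python3 - <<'E'
from h import *
a=env.read_camera("scene");b=env.read_camera("side"); s=env.state(); print(s["gripper_force"],s["opening"])
f=lambda x:cv2.resize(np.clip(x.astype(float)*1.5,0,255).astype(np.uint8),(400,400),interpolation=3)
cv2.imwrite("pics/c8.png",np.hstack([f(a[160:280,290:410]),f(b[160:310,230:380])])[:,:,::-1])
E
```

```text
37.80484735965729 0.04051130160373963
```

View pics/c8.png

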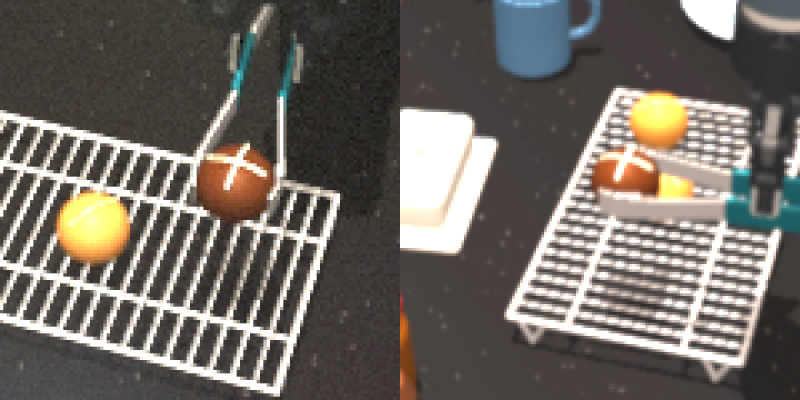

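The roll hangs upright between the tips, at (235,183) in the scene crop and (628,172) in the side crop. Both wheat rolls are still in place on the rack.

Careful with the scale: shifts go in units of 20 mm. That gives: 0.045 m is 2.25, -0.03 m is -1.5.

```bash
python3 - <<'E'
from h import *
print(tri([ray(cam("scene"),(360.5,214.9)),ray(cam("side"),(315.5,224.5))]))
for n in("scene","side"):
    im=cv2.imread(f"pics/{n}0.png"); h=cv2.cvtColor(im,cv2.COLOR_BGR2HSV); C=cam(n)
    for c,s,l in blobs((h[...,1]<45)&(h[...,2]>170),700):
        p=plane(C,c,.02)
        if p[1]<-.35:
            q=np.array([plane(C,u[0],.018)[:2] for u in cv2.findContours(l.astype(np.uint8),0,1)[0][0].astype(float)],np.float32); print(n,cv2.minEnclosingCircle(q),cv2.fitEllipse(q))
E
```

```text
[0.5861696  0.11125692 0.15021058]
scene ((0.5174402594566345, -0.9674266576766968), 0.28727734088897705) ((0.3097008168697357, -0.7174640893936157), (0.25520631670951843, 0.26933541893959045), 0.0)
scene ((0.5121597647666931, -0.40556830167770386), 0.10099366307258606) ((0.5126503109931946, -0.405638188123703), (0.19684988260269165, 0.19808945059776306), 100.99494171142578)
side ((0.5118294358253479, -1.0158122777938843), 0.35434281826019287) ((0.28438520431518555, -0.6697492003440857), (0.32781949639320374, 0.3583233654499054), 0.0)
side ((0.5144020915031433, -0.40632396936416626), 0.10271795839071274) ((0.5159837603569031, -0.4059601128101349), (0.19800932705402374, 0.19938592612743378), 160.26449584960938)
```

Request:
nudge_tcp:
  increments: "0.25 -1.5 0 0 0.034\n0.5 -4 0 0 0.034\n0.75 -6.5 0 0 0.034\n1 -9 0 0 0.034\n1.5 -11.5 0 0 0.034\n1.75 -14 0 0 0.034\n2.25 -16.5 0 0 0.034\n2.75 -19 0 0 0.034\n3 -21.5 0 0 0.034\n3.25 -23.5 0 0 0.034"

```text
t: 12.45
ee_pos: [0.4066, -0.3583, 0.1261]
tcp_rot: [3.141, -0.001, 3.14]
contact_force: [-0.1, 0.9, -2.5]
opening: 0.0401
gripper_force: 37.8
```

Converted, -0.046 m is -2.3, 0.022 m is 1.1.

Request:
nudge_tcp:
  increments: "0.2 -1.5 0.5 0 0.034\n0.35 -2.3 1.1 0 0.034\n0.35 -2.3 1.1 0 0.034\n0.35 -2.3 1.1 0 0.034\n0.35 -2.3 1.1 0 0.034\n0.35 -2.3 1.1 0 0.034\n0.35 -2.3 1.1 0 0.034"

```text
t: 13.32
ee_pos: [0.4004, -0.4021, 0.1051]
tcp_rot: [-3.141, 0.0, 3.141]
contact_force: [-0.5, -0.0, -1.5]
opening: 0.04
gripper_force: 37.8
```

```bash
python3 - <<'E'
from h import *
a=env.read_camera("scene");b=env.read_camera("side"); s=env.state(); print(s["gripper_force"],s["opening"],s["t"])
c=[]
for n,im,box in(("scene",a,(120,130,260,260)),("side",b,(320,90,440,200))):
    h=cv2.cvtColor(im,cv2.COLOR_RGB2HSV); H,S,V=[h[...,i].astype(int) for i in range(3)]; m=((H<12)|(H>172))&(S>90)&(V>25)&(V<150); m=cv2.morphologyEx(m.astype(np.uint8),cv2.MORPH_CLOSE,np.ones((5,5)))
    for q,st,l in blobs(m,50):
        if box[0]<q[0]<box[2] and box[1]<q[1]<box[3]: print(n,q,st); c.append(ray(cam(n),(st[0]+st[2]/2-.5,st[1]+st[3]/2-.5)))
print(tri(c))
f=lambda x:cv2.resize(x,(400,400),interpolation=3)
cv2.imwrite("pics/c9.png",np.hstack([f(a[110:290,120:300]),f(b[80:260,270:450])])[:,:,::-1])
E
```

```text
37.79590666294098 0.040108241014505774 13.425
scene [175.74907749 165.2103321 ] [166 157  21  18 271]
side [370.11042945 124.95092025] [361 119  20  14 163]
[ 0.51585359 -0.40480285  0.13157999]
```

View pics/c9.png

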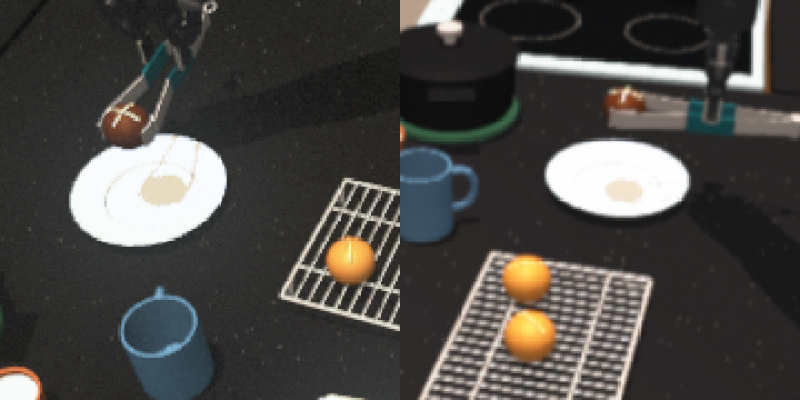

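The roll, at (125,125) in the scene crop and (625,102) in the side crop, is upright in the tongs. It triangulates to (0.516, −0.405), against a plate centre of (0.514, −0.406), with its underside near z = 0.11. The rack, wheat rolls and mug look undisturbed.

```bash
python3 -c "
from bench import env
print(env.state()['dq'].round(3)); print(env.sign_off())"
```

```text
[-0.002  0.003 -0.    -0.001  0.003  0.   ]
the job is handed in; nothing more can be done
None
```

I've handed the job in: the tongs hold the rye roll upright within about 2 mm of the plate's centre, about 9 cm above its rim, at an estimated 13 N per tip (the crust dents at 30 N), after about 13.4 s, and nothing else looked disturbed in the last pictures.

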